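# Turn the wheel to bring its valve stem upright for the pump

## Task

The school bike club has a child's bicycle wheel on the wheel stand, its tyre still soft. Turn the wheel, either way round, by gently pushing on one spoke after another with the fingertips until the valve rests at the very bottom of the rim with its stem pointing straight up at the hub, ready for the pump head, then move clear. Grip and lift nothing, touch neither the soft tyre nor the valve, and leave the stand, cup, pump, spanner and tyre lever where they are.

Things in the scene. Friction and masses are not known exactly. Their poses are not given: they have to be found in the camera images.
- stand: Grey steel wheel stand, 6 kg, loose on the blue table: dark plate 210 x 300 x 10 mm. Origin: centre of the plate's underside; z up; x along the wheel's axle, away from the robot at yaw 0; y left. Axle 224 mm above the origin, ends at x = +/-79 mm. On each side of the wheel (x = +/-60 mm) an inverted V of 14 mm tube runs from y = +/-100 mm at the plate up to the axle.
- wheel (a joint): Turn of the wheel, rad: 0 or 2 pi when the valve is at the bottom, stem straight up. Grows clockwise seen from the robot's side (looking along the stand's x): pi/2 valve at the stand's +y (left), pi at the top, 3 pi/2 on the right. No stops either way. Balanced; the hub drags at about 0.15 N m, so a slowly pushed wheel stops within about 2 degrees of where it is left.
- spokes: White cast wheel centre. Origin on the axle in the wheel's middle plane, x along the axle; turns with the wheel. Six spokes 60 degrees apart, one along its own +y; the valve (own -z) is midway between two. Spokes are 16 mm wide, from the hub (radius 34, 76 mm long) to the rim (radius 142 to 156, 32 mm wide); along the axle they reach +/-29 mm at the hub, +/-22 at radius 90, +/-15 at the rim.
- tyre: Black tyre, soft, not yet pumped up (it would creep round the rim if pushed): inner radius 152 mm, outer radius 197 mm, 45 mm wide, about the axle. Origin at the wheel centre. Not to be touched.
- valve: Valve: brass stem 8 mm thick with a red cap 12 mm thick, standing inward from the rim (radius 142 mm) towards the hub; the cap ends 103 mm from the axle. Origin at the wheel centre (not on the valve); its own z points from the valve along the stem to the hub. Not to be touched.
- valve_tip (a point): Centre of the inner end of the red valve cap, 103 mm from the axle, in the wheel's middle plane; its z axis is the direction in which the stem points.
- cup: White paper cup with blue dots, 86 mm high, 74 mm across the rim, 52 mm at the foot, standing beside the stand. Origin: centre of its underside.
- pump: Silver and black hand pump lying on the table, 231 mm long, 36 mm wide, 33 mm high, along its x. Origin: under its middle.
- spanner: Steel open spanner, 160 mm long, lying flat on the table along its x. Origin: under its middle.
- tyre_lever: Yellow plastic tyre lever, 118 mm long, 16 mm wide, 10 mm high, lying flat along its x. Origin: under its middle.
There are look-alikes about, which are no part of the job. Several things look just like the cup: the one meant starts farthest from the robot's base.

How it is judged (in metres and radians):
On the way:
1. the fingers push on the spokes (contact force between the fingers and spokes above 0.5 N), for 0.05 s.
At the end, for the whole second after the job is handed in: The wheel is at rest with the valve at the bottom and its stem within 0.15 rad (8.6 degrees) of straight up; the stand is within 15 mm of where it stood, and the cup (upright), pump, spanner and tyre lever within 25 mm (angle between valve's own z axis and vertical below 0.15 rad and z of valve_tip in the frame of stand below 0.14 m and velocity of joint wheel between -0.05 and 0.05 rad/s and distance of stand from where it was at the start of the episode below 0.015 m and angle between stand's own z axis and vertical below 0.05 rad and distance of each of cup, pump, spanner, tyre_lever from where it was at the start of the episode below 0.025 m and angle between cup's own z axis and vertical below 0.2 rad); the robot touches nothing.
It fails at once if the soft tyre is touched (over 3 N) (contact force between any of the fingers, the arm and tyre above 3 N).
It fails at once if the valve is pushed (over 3 N) (contact force between any of the fingers, the arm and valve above 3 N).
It fails at once if a spoke is gripped or shoved hard (over 50 N) (contact force between any of the fingers, the arm and spokes above 50 N).
It fails at once if the stand is lifted, tipped or dragged more than 15 mm (distance of stand from where it was at the start of the episode above 0.015 m or angle between stand's own z axis and vertical above 0.05 rad).
It fails at once if the cup, pump, spanner or tyre lever is moved or lifted more than 25 mm, or the cup tipped (distance of any of cup, pump, spanner, tyre_lever from where it was at the start of the episode above 0.025 m or angle between cup's own z axis and vertical above 0.2 rad).
It also fails if it takes over 61 s, if anything falls off the work surface, if the arm or the gripper's body presses on something with over 40 N, if the wrist force passes 120 N, or if a joint passes its speed limit or range.

## Robot

A 6-joint arm with a two-finger parallel gripper is mounted at the origin on the work surface. World frame = base frame: x ahead of the robot, y to its left, z up, the work surface at z = 0. Lengths are in mm, angles in rad, forces in N, time in s.
With the tool pointing down it reaches from about 350 to 775 mm from the base axis. Payload 5.5 kg.
Tool frame: the origin (TCP) lies at the very end of the fingers, on their centre line; the grasp point (between the pads) lies 19 mm behind it; z points along the fingers, y is the direction in which the jaws open and shut (so a half turn about z gives the same grasp; the last joint's range is limited). The gripper opens to 85 mm and grips with 20 to 120 N. Pads are 22 mm wide; open, the fingers measure 114 mm over their backs; the gripper's body (76 mm by 85 mm) begins 54 mm behind the grasp point. The pads swing forward as they close: fully open they stand 13 mm farther back than shut.
Start: joints at [1.124, 0.313, 0.046, 1.304, 0, 1.431], TCP at [173.68, 548.185, 231.323] pointing down, gripper open.
Joint ranges: [-2.76, 2.76], [-0.86, 1.69], [-1.03, 1.26], [-2.2, 2.34], [-1.47, 1.5], [-3.14, 3.14]. Speed limits (rad/s): [2.57, 2.57, 3.14, 3.14, 3.14, 3.14].

## Interface

Orientations are given as a unit quaternion [x, y, z, w].
In Python, from cell import bot gives the robot as it stands.
- The arm moves only by the tool servo_tool, never from a script. Its argument "commands" is text: rows parted by semicolons, each of 5 numbers parted by spaces: the closure, from 0 (fully open) to 1 (shut), then the shift along the tool's x, y, z in mm, then the turn about the tool's z in degrees. In form: fingers tx ty tz turn; .... A call has 1 to 10 rows; each row shifts and turns the commanded pose from where the row before left it, along the tool's axes as they then stand; what a row does not reach is not made up. A row lasts 1/8 s, in which the tool goes at most 62.5 mm and 10.7 degrees, less where a joint would pass 70% of its speed; a pose out of reach is approached as far as the arm can. A call with a gripper value outside its range is refused whole. The fingers move at their own pace and stop on an object; the grip force is fixed at half the most. Time passes only in rows, so rows that do not move let the fingers close. It gives the time, the measured TCP pose, the force and the opening at its end, in the units of the state.
- bot.state(): the state, without advancing time (a new reading comes with each control period).
- bot.grab_frame(name): name is "side" or "top"; returns a dict with "image" (480x640x3 uint8, blue, green, red), "camera_matrix" (3x3 intrinsics, pixels), "extrinsics" (4x4, takes a point from camera to world coordinates). Camera axes: x right, y down, z forward; pixel columns grow to the right and rows downward; lengths in mm; the calibration is good to about 2 mm. A picture is of the moment at which its call begins. There is no depth.
- bot.job_done(): hands the job in, once; it reports no verdict.
The state is a dict: "clock": time; "joints": joint angles; "dq": joint speeds; "effort": joint torques, N m; "tool_pos": TCP position; "tool_rot": TCP orientation; "ft_force": force on the tool from outside, world axes, zero at the start; "wrist_torque": the same for the moment, N m; "finger_gap": finger opening in mm.
Only numpy, scipy, OpenCV 4.12 (cv2) and the standard library are available. Lean on these libraries where they do the work, as an engineer would, in place of code of your own. Each camera call takes 0.05 s, during which the arm holds its last target.

## Working session

There is one attempt and no reset: what is moved stays moved. The work goes in short steps, Python scripts to look and compute and a tool call to move; the robot and the scene stay as the last step left them, time stands still between calls to the robot, and variables do not carry over. Pictures are saved under pics/ and viewed, and the job is handed in when it is done.

Besides the shell and the picture viewer there is one more tool, called after ">>>" by a JSON object that holds its "api" and its "payload", one argument or row to a line. servo_tool: Moves the arm, as the interface text tells. Its arguments: {"type":"object","properties":{"commands":{"type":"string"}},"required":["commands"]}

```bash
mkdir -p pics
python3 - <<'E'
from cell import bot
import cv2,numpy as np
s=bot.state();print(s)
for n in("side","top"):
    f=bot.grab_frame(n);cv2.imwrite(f"pics/{n}0.png",f["image"]);np.savez(f"{n}0.npz",**f)
    print(n,f["camera_matrix"].tolist(),np.round(f["extrinsics"],4).tolist())
E
```

```text
{'clock': 0.0, 'joints': array([1.12438896e+00, 3.14009755e-01, 4.49537461e-02, 1.30358423e+00,
       2.26613282e-05, 1.43116031e+00]), 'dq': array([-2.93525023e-03, -2.88066817e-04,  1.39200852e-03,  6.65771689e-04,
       -6.99894110e-04, -2.35247447e-05]), 'effort': array([ 4.59131406e-04, -4.80625963e+01,  2.98535210e+01,  1.95680419e-02,
        4.24603968e-05,  1.10958155e-05]), 'tool_pos': array([173.4374036 , 547.67853426, 230.39322482]), 'tool_rot': array([ 1.52784872e-01,  9.88259041e-01, -8.79385289e-04, -2.77151424e-04]), 'ft_force': array([ 1.13666058, -0.85582499,  0.0047202 ]), 'wrist_torque': array([0.03413195, 0.01945149, 0.00480338]), 'finger_gap': 85.3848552423703}
side [[445.55423688704013, 0.0, 323.7402988590984], [0.0, 445.55423688704013, 236.21450110151395], [0.0, 0.0, 1.0]] [[0.8171, -0.2718, 0.5085, 60.7429], [-0.5763, -0.4122, 0.7057, -569.7672], [0.0178, -0.8696, -0.4934, 589.9247], [0.0, 0.0, 0.0, 1.0]]
top [[448.95097700595153, 0.0, 319.54776969486767], [0.0, 448.95097700595153, 236.4018942479619], [0.0, 0.0, 1.0]] [[0.0323, -0.9794, 0.1995, 344.9367], [-0.9995, -0.0324, 0.0029, 38.1182], [0.0037, -0.1995, -0.9799, 1059.1269], [0.0, 0.0, 0.0, 1.0]]
```

View pics/side0.png

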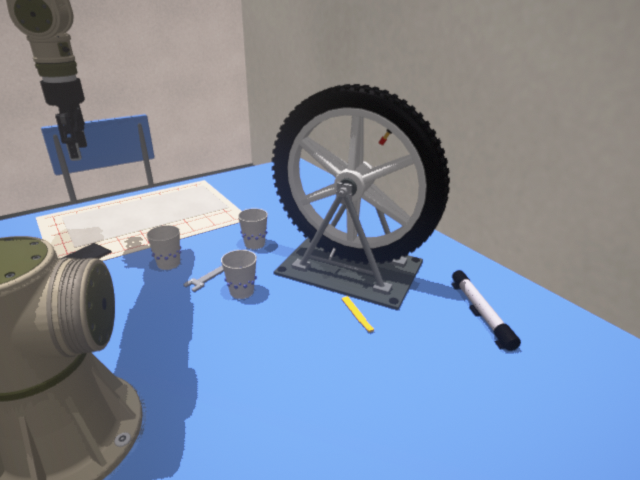

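View pics/top0.png

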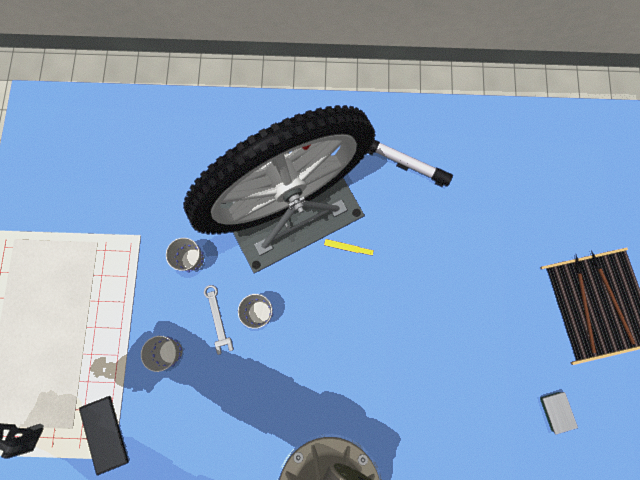

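The side view shows the valve's red cap at (383,141), upper right, and the hub at (347,187). The plate is yawed by about 28°. There are three cups, in the top view at (185,254), (255,311) and (161,353). I'll enlarge and measure next.

Run:
```python
import cv2,numpy as np
a=cv2.imread("pics/side0.png")[75:315,260:460];b=cv2.imread("pics/top0.png")[95:280,170:390]
cv2.imwrite("pics/side0z.png",cv2.resize(a,None,fx=2.5,fy=2.5,interpolation=cv2.INTER_CUBIC))
cv2.imwrite("pics/top0z.png",cv2.resize(b,None,fx=3.2,fy=3.2,interpolation=cv2.INTER_CUBIC))
```

```text
(no output)
```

View pics/side0z.png

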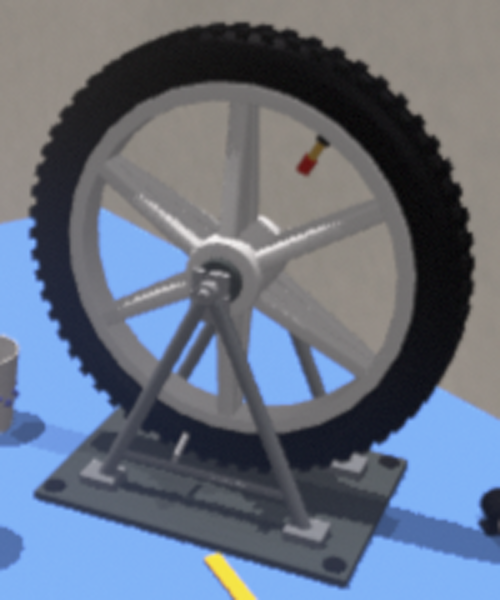

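View pics/top0z.png

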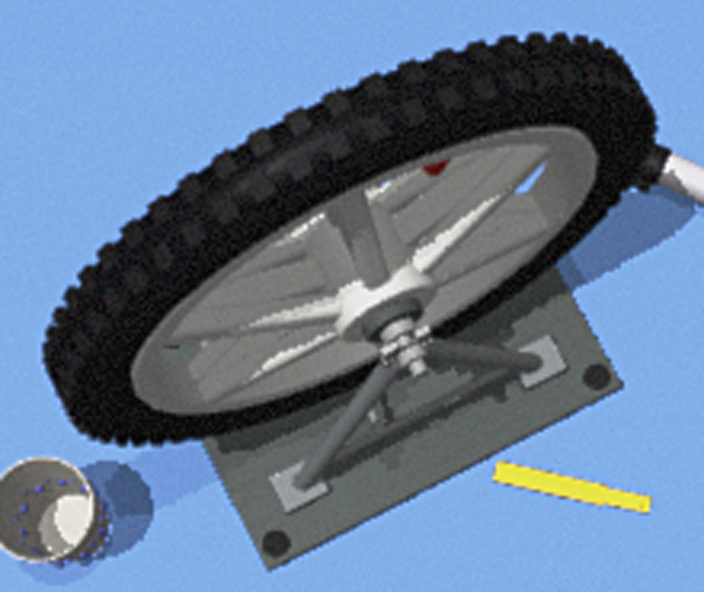

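```bash
cat > h.py <<'E'
import numpy as np,cv2
F={n:dict(np.load(f"{n}0.npz")) for n in("side","top")}
def ray(n,p):
    f=F[n];d=f["extrinsics"][:3,:3]@np.linalg.solve(f["camera_matrix"],[p[0],p[1],1]);return f["extrinsics"][:3,3],d/np.linalg.norm(d)
def onz(n,p,z):
    o,d=ray(n,p);return o+d*(z-o[2])/d[2]
def onplane(n,p,c,nn):
    o,d=ray(n,p);return o+d*((c-o)@nn)/(d@nn)
def tri(ps,pt):
    (o1,d1),(o2,d2)=ray("side",ps),ray("top",pt)
    t=np.linalg.lstsq(np.c_[d1,-d2],o2-o1,rcond=None)[0]
    a,b=o1+d1*t[0],o2+d2*t[1];return (a+b)/2,np.linalg.norm(a-b)
def proj(n,P):
    f=F[n];E=np.linalg.inv(f["extrinsics"]);p=f["camera_matrix"]@(E[:3,:3]@P+E[:3,3]);return p[:2]/p[2]
E
python3 - <<'E'
from h import *
np.set_printoptions(precision=1,suppress=True)
NL,NR=onz("top",(253.75,273.1),10),onz("top",(364.7,215.6),10)
nl,nr,fr=onz("side",(274.4,272.6),10),onz("side",(398.4,307),10),onz("side",(422.8,259),10)
print(NL,NR,np.linalg.norm(NL-NR));print(nl,nr,fr,np.linalg.norm(nl-nr),np.linalg.norm(nr-fr))
for a,b in((NL,NR),(nl,nr)):
    d=(b-a)/np.linalg.norm(b-a);ax=np.array([-d[1],d[0],0]);print("yaw",np.degrees(np.arctan2(ax[1],ax[0])),"centre",(a+b)/2+ax*105)
print(np.degrees(np.arctan2(*(fr-nr)[[1,0]])))
print("axle end",tri((343.2,190.2),(300,210)))
print("cap",tri((382,141.5),(306,147)))
for p in((185,254),(255,311),(161,353)):
    P=onz("top",p,45);print("cup",P,np.hypot(*P[:2]))
E
```

```text
[465.6 192.5  10. ] [613.2 -65.8  10. ] 297.53806319716705
[466.  183.6  10. ] [616.3 -68.2  10. ] [795.2  34.6  10. ] 293.30428776294957 206.36230088984672
yaw 29.728363166016862 centre [630.6 115.4  10. ]
yaw 30.837041515946368 centre [631.3 111.5  10. ]
29.901416283664503
axle end (array([567.5,  77.2, 229.9]), np.float64(8.397879354764136))
cap (array([656.7,  68.3, 317.7]), np.float64(3.355531302799051))
cup [500.2 347.   45. ] 608.7679549744564
cup [377.1 179.4  45. ] 417.54631187719576
cup [279.9 379.2  45. ] 471.2874879689794
```

>>> {"api": "servo_tool", "payload": {
  "commands": "0 0 0 -25 10; 0 0 0 -25 10; 0 0 0 -25 10; 0 0 0 -25 10; 0 0 0 0 2.4; 0 0 0 0 0"
}}

```text
clock: 0.85
tool_pos: [173.6, 548.1, 331.1]
tool_rot: [0.5, 0.866, -0.0, 0.0]
ft_force: [0.4, -0.2, 0.6]
finger_gap: 85.6
```

```bash
cat >> h.py <<'E'
YAW=np.radians(30.1);C=np.array([631,114,224.]);SX=np.array([np.cos(YAW),np.sin(YAW),0]);SY=np.array([-SX[1],SX[0],0])
from scipy.spatial.transform import Rotation as Ro
def st():
    from cell import bot
    s=bot.state();R=Ro.from_quat(s["tool_rot"]).as_matrix();d=s["tool_pos"]-C
    print("t %.2f"%s["clock"],"tcp",np.round(s["tool_pos"],1),"stand-frame",np.round([d@SX,d@SY,d[2]],1),"F",np.round(s["ft_force"],1),"yaw_y",round(float(np.degrees(np.arctan2(R[1,1],R[0,1]))),1),"tilt",np.round(R[:2,2],3),"j",np.round(s["joints"],2))
    return s,R
def to(x,y,z):
    s,R=st();P=C+SX*x+SY*y+np.array([0,0,z]);print("tool shift",np.round(R.T@(P-s["tool_pos"]),1))
E
python3 -c "
from h import *
to(-150,-65,110)"
```

```text
t 0.85 tcp [173.6 548.1 331.1] stand-frame [-178.   605.   107.1] F [ 0.4 -0.2  0.6] yaw_y 30.1 tilt [-0. -0.] j [ 1.12  0.31  0.29  1.55 -0.    2.17]
tool shift [-669.9   28.5   -2.8]
```

>>> {"api": "servo_tool", "payload": {
  "commands": "0 -33.5 0 0 0; 0 -33.5 0 0 0; 0 -33.5 0 0 0; 0 -33.5 0 0 0; 0 -33.5 0 0 0; 0 -33.5 0 0 0; 0 -33.5 0 0 0; 0 -33.5 0 0 0; 0 -33.5 0 0 0; 0 -33.5 0 0 0"
}}

```text
clock: 2.1
tool_pos: [341.3, 257.0, 330.7]
tool_rot: [0.499, 0.866, -0.0, -0.0]
ft_force: [0.1, -0.8, 0.5]
finger_gap: 84.9
```

>>> {"api": "servo_tool", "payload": {
  "commands": "0 -33.5 0 0 0; 0 -33.5 0 0 0; 0 -33.5 0 0 0; 0 -33.5 0 0 0; 0 -33.5 0 0 0; 0 -33.5 0 0 0; 0 -33.5 0 0 0; 0 -33.5 0 0 0; 0 -33.5 0 0 0; 0 0 0 0 0"
}}

```text
clock: 3.35
tool_pos: [492.6, -4.6, 330.0]
tool_rot: [0.501, 0.866, -0.0, -0.001]
ft_force: [-0.1, 0.7, 0.1]
finger_gap: 85.7
```

```bash
cat > look.py <<'E'
import sys,cv2,numpy as np
from cell import bot
k=sys.argv[1]
for n,(x0,y0,x1,y1) in(("side",(250,0,490,320)),("top",(170,60,410,280))):
    f=bot.grab_frame(n);cv2.imwrite(f"pics/{n}{k}.png",f["image"]);
    cv2.imwrite(f"pics/{n}{k}z.png",cv2.resize(f["image"][y0:y1,x0:x1],None,fx=1.85,fy=1.85,interpolation=cv2.INTER_CUBIC))
a,b=[cv2.imread(f"pics/{n}{k}z.png") for n in("side","top")]
h=max(a.shape[0],b.shape[0]);o=np.zeros((600,a.shape[1]+b.shape[1],3),np.uint8);o[:a.shape[0],:a.shape[1]]=a;o[:b.shape[0],a.shape[1]:]=b
cv2.imwrite(f"pics/both{k}.png",o[:,:800] if o.shape[1]>800 else o)
from h import *
to(-150,-65,110)
E
python3 look.py 1
```

```text
t 3.45 tcp [491.6  -2.9 330.6] stand-frame [-179.2  -31.3  106.6] F [-1.3 -0.1 -0.3] yaw_y 30.0 tilt [-0.002  0.001] j [-0.17  0.14  0.07  1.5   0.    0.88]
tool shift [-33.7  29.3  -3.5]
```

View pics/side1.png

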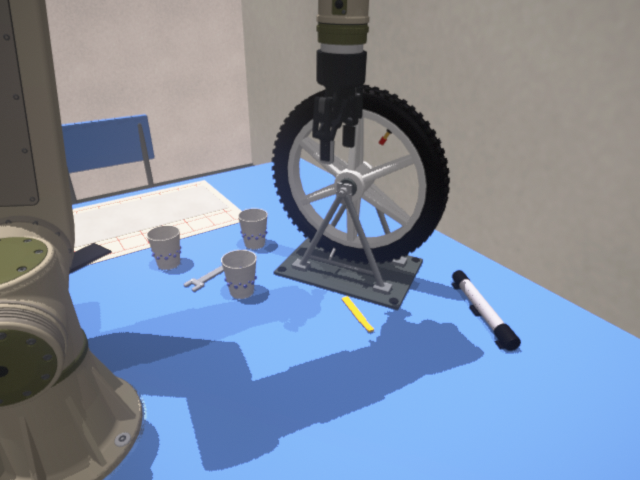

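View pics/top1.png

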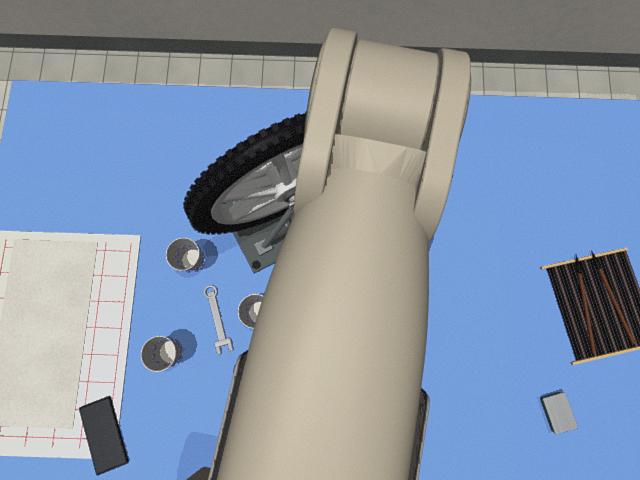

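Run:
```python
from h import *
s,R=st();im=cv2.imread("pics/side1.png")
for y in(42.5,57,-42.5,-57):
  for x in(-11,11):
    P=s["tool_pos"]+R@np.array([x,y,-13.]);p=proj("side",P);cv2.circle(im,tuple(int(round(v*16)) for v in p),8,(0,255,0),-1,shift=4)
    P=s["tool_pos"]+R@np.array([x,y,-73.]);p=proj("side",P);cv2.circle(im,tuple(int(round(v*16)) for v in p),8,(0,0,255),-1,shift=4)
for r,x,c in((142,-16,(255,0,255)),(197,-22,(255,255,0)),(34,-38,(0,255,255))):
  for t in np.linspace(0,6.28,40):
    p=proj("side",C+SX*x+r*(np.cos(t)*SY+np.sin(t)*np.array([0,0,1])));cv2.circle(im,tuple(int(round(v*16)) for v in p),5,c,-1,shift=4)
o=im[20:275,260:460];cv2.imwrite("pics/ov1.png",cv2.resize(o,None,fx=2.35,fy=2.35,interpolation=cv2.INTER_CUBIC))
```

```text
t 3.45 tcp [491.6  -2.9 330.6] stand-frame [-179.2  -31.3  106.6] F [-1.3 -0.1 -0.3] yaw_y 30.0 tilt [-0.002  0.001] j [-0.17  0.14  0.07  1.5   0.    0.88]
```

View pics/ov1.png

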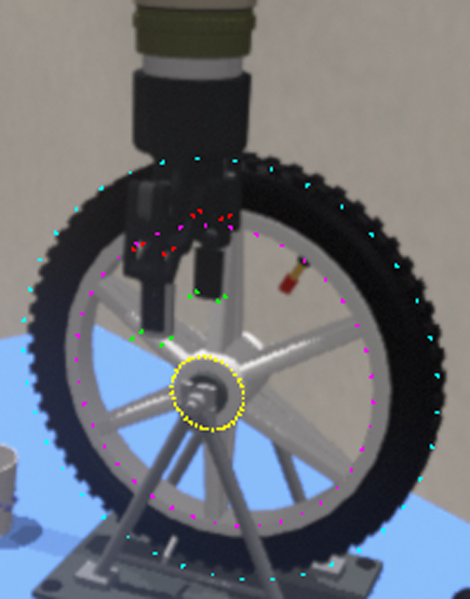

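Run:
```python
from h import *
s,R=st();im=cv2.imread("pics/side1.png")
for z in(-13,-60,-100):
  b=proj("side",s["tool_pos"]+R@np.array([0,0,z*1.]))
  print(z,b,[ (proj("side",s["tool_pos"]+R@np.array(v)+R@np.array([0,0,z*1.]))-b)*0.1 for v in([10.,0,0],[0,10.,0],[0,0,10.])])
o=cv2.resize(im[80:170,300:380],None,fx=6.5,fy=6.5,interpolation=cv2.INTER_CUBIC)
o=cv2.convertScaleAbs(o,alpha=2.2,beta=10)
def d(x,y,z,c):
    p=(proj("side",s["tool_pos"]+R@np.array([x,y,z*1.]))-[300,80]+.5)*6.5;cv2.circle(o,tuple(int(v) for v in p),3,c,-1)
for z in range(-13,-120,-10):
    for x in(-11,11): d(x,57,z,(0,255,0));d(x,-57,z,(0,200,255))
cv2.imwrite("pics/fz.png",o)
```

```text
t 3.45 tcp [491.6  -2.9 330.6] stand-frame [-179.2  -31.3  106.6] F [-1.3 -0.1 -0.3] yaw_y 30.0 tilt [-0.002  0.001] j [-0.17  0.14  0.07  1.5   0.    0.88]
-13 [336.40178137 154.07044866] [array([-0.54943438, -0.09384147]), array([ 0.23617091, -0.1750424 ]), array([-0.02014856,  0.57410138])]
-60 [337.38585462 126.0308427 ] [array([-0.56757715, -0.08301022]), array([ 0.24263792, -0.14995028]), array([-0.02146642,  0.6116517 ])]
-100 [338.27484646 100.70043061] [array([-0.58398829, -0.07248357]), array([ 0.24841837, -0.12564725]), array([-0.02269259,  0.64658932])]
```

View pics/fz.png

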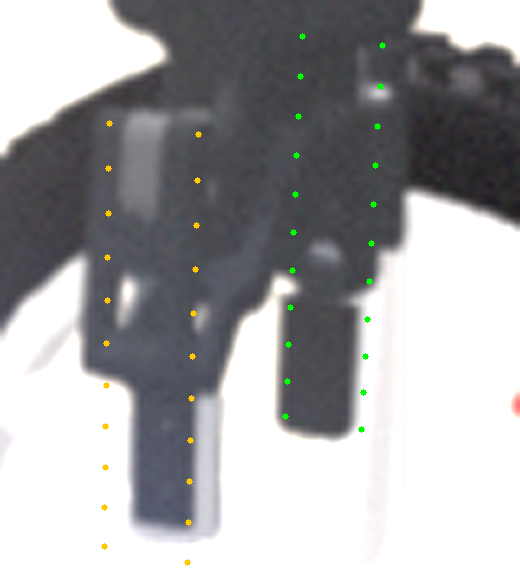

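>>> {"api": "servo_tool", "payload": {
  "commands": "0 -25 -36 0 0; 0 -25 -36 0 0; 0 -25 -36 0 0; 0 -25 -36 0 0; 0 -25 -36 0 0"
}}

```text
clock: 4.08
tool_pos: [398.0, -201.0, 331.4]
tool_rot: [0.499, 0.867, 0.0, 0.0]
ft_force: [0.7, -0.0, -0.3]
finger_gap: 85.4
```

>>> {"api": "servo_tool", "payload": {
  "commands": "0 0 0 0 10; 0 0 0 0 10; 0 0 0 0 10; 0 0 0 0 10; 0 0 0 0 10; 0 0 0 0 10; 0 0 0 0 6; 0 0 0 0 0"
}}

```text
clock: 5.08
tool_pos: [398.7, -200.1, 331.3]
tool_rot: [0.89, 0.455, 0.0, -0.0]
ft_force: [0.6, 0.7, -0.8]
finger_gap: 85.3
```

Run:
```python
from h import *
from cell import bot
f=bot.grab_frame("side");im=f["image"];cv2.imwrite("pics/side2.png",im)
s,R=st()
P=lambda x,y,z:proj("side",s["tool_pos"]+R@np.array([x,y,z*1.]))
b=P(0,0,-13);print(b)
x0,y0=int(b[0])-65,int(b[1])-130
k=4.4
o=cv2.convertScaleAbs(cv2.resize(im[max(y0,0):y0+150,x0:x0+130],None,fx=k,fy=k,interpolation=cv2.INTER_CUBIC),alpha=2.,beta=10);y0=max(y0,0)
for z in(-13,-43,-73,-103):
    for y in(-57,-42.5,42.5,57):
        p=(P(0,y,z)-[x0,y0]+.5)*k;cv2.circle(o,tuple(int(v) for v in p),3,(0,255,0) if abs(y)>50 else (0,0,255),-1)
cv2.imwrite("pics/fz2.png",o);print(o.shape)
```

```text
t 5.12 tcp [ 398.7 -200.2  331.3] stand-frame [-358.6 -155.4  107.3] F [0.  0.2 0.7] yaw_y -35.8 tilt [0. 0.] j [-0.65  0.05 -0.03  1.49  0.    1.55]
[371.06440556 211.59339737]
(660, 572, 3)
```

View pics/fz2.png

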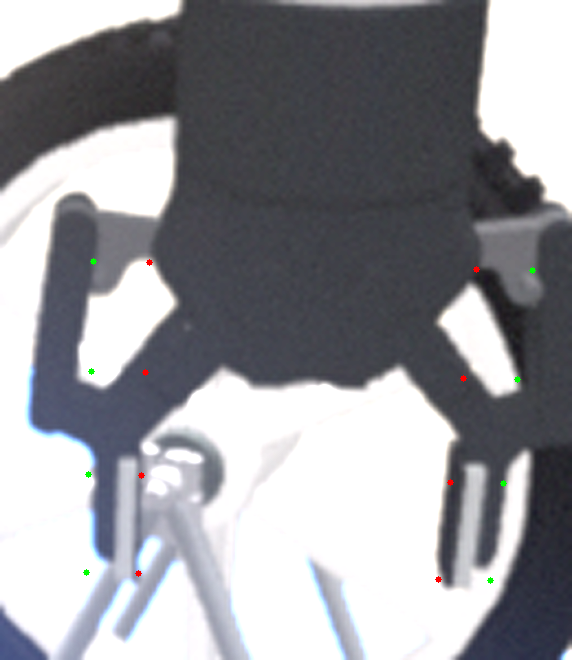

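The jaw profile shows that the outer finger link juts about 17 mm beyond the pad back. Its lower ledge is about 56 mm above the TCP, and that ledge can press down on the spokes on the right-hand side. I'll turn back and stage the arm.

>>> {"api": "servo_tool", "payload": {
  "commands": "0 0 0 0 -10; 0 0 0 0 -10; 0 0 0 0 -10; 0 0 0 0 -10; 0 0 0 0 -10; 0 0 0 0 -10; 0 0 0 0 -6; 0 0 0 0 0"
}}

```text
clock: 6.12
tool_pos: [398.8, -200.8, 331.3]
tool_rot: [0.499, 0.866, 0.0, -0.0]
ft_force: [-1.2, 0.3, -0.4]
finger_gap: 85.3
```

>>> {"api": "servo_tool", "payload": {
  "commands": "0 13 24 10 0; 0 13 24 10 0; 0 13 24 10 0; 0 13 24 10 0; 0 13 24 10 0; 0 13 24 10 0; 0 13 24 10 0; 0 14 20 10 0; 0 0 0 0 0"
}}

```text
clock: 7.25
tool_pos: [508.8, -14.8, 250.4]
tool_rot: [0.499, 0.867, -0.0, -0.001]
ft_force: [0.4, 0.0, 0.4]
finger_gap: 85.5
```

```bash
python3 -c "
from h import *
to(-89,-50,6)"; python3 look.py 3
```

```text
t 7.25 tcp [508.8 -14.8 250.4] stand-frame [-170.3  -50.2   26.4] F [0.4 0.  0.4] yaw_y 30.1 tilt [-0.002  0.   ] j [-0.19  0.18 -0.08  1.31  0.    0.86]
tool shift [ 0.1 81.4 20.3]
t 7.35 tcp [508.8 -16.2 251.3] stand-frame [-171.   -51.4   27.3] F [ 0.9 -0.7  0.9] yaw_y 30.0 tilt [-0. -0.] j [-0.19  0.18 -0.08  1.31 -0.    0.86]
tool shift [-13.6  21.  -82.7]
```

View pics/side3z.png

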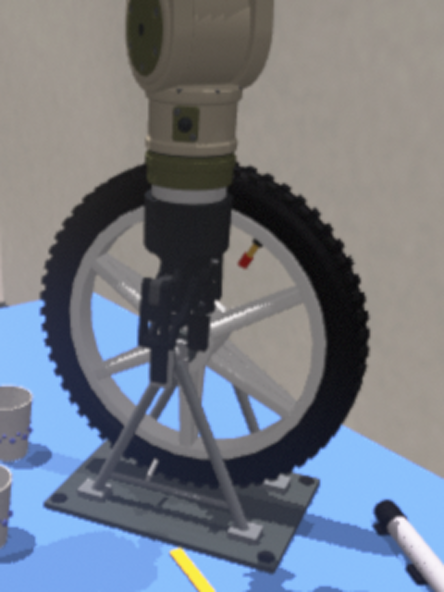

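>>> {"api": "servo_tool", "payload": {
  "commands": "0 0 0 20 0; 0 0 20 0 0; 0 0 20 0 0; 0 0 16 0 0; 0 0 0 0 0"
}}

```text
clock: 7.98
tool_pos: [558.2, 11.6, 231.4]
tool_rot: [0.5, 0.866, 0.0, 0.0]
ft_force: [-0.4, -0.3, 0.1]
finger_gap: 85.2
```

```bash
python3 look.py 4
```

```text
t 8.07 tcp [557.2  11.4 231.3] stand-frame [-115.3  -51.7    7.3] F [-0.2 -0.6 -0.2] yaw_y 30.0 tilt [-0.001 -0.   ] j [-0.12  0.28 -0.    1.29 -0.    0.92]
tool shift [ -13.3  -34.7 -102.7]
```

View pics/side4z.png

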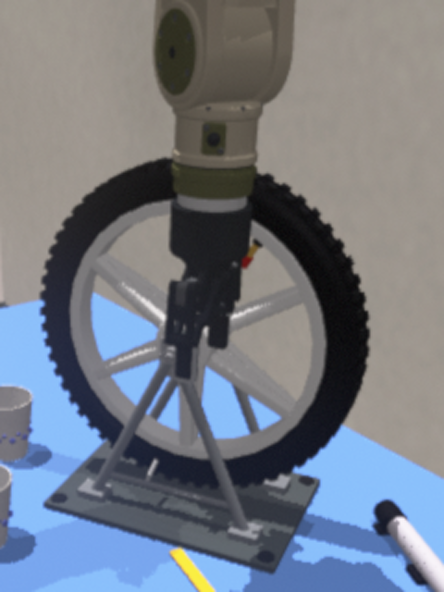

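>>> {"api": "servo_tool", "payload": {
  "commands": "0 0 7 0 0; 0 0 7 0 0; 0 0 6 0 0; 0 0 6 0 0; 0 0 0 0 0"
}}

```text
clock: 8.7
tool_pos: [580.4, 25.1, 231.1]
tool_rot: [0.5, 0.866, 0.0, -0.0]
ft_force: [0.4, -0.6, 0.8]
finger_gap: 84.8
```

```bash
python3 look.py 5
```

```text
t 8.80 tcp [580.   24.9 231.1] stand-frame [-88.8 -51.5   7.1] F [-0.4 -0.6  0.2] yaw_y 30.0 tilt [-0.  0.] j [-0.1   0.32  0.06  1.31  0.    0.95]
tool shift [ -13.5  -61.2 -102.9]
```

View pics/side5z.png

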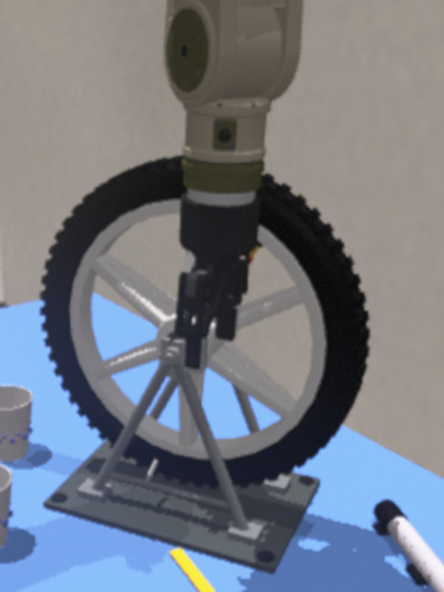

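>>> {"api": "servo_tool", "payload": {
  "commands": "0 0 0 4 0; 0 0 0 4 0; 0 0 0 4 0; 0 0 0 4 0; 0 0 0 4 0"
}}

```text
clock: 9.43
tool_pos: [580.2, 24.8, 211.2]
tool_rot: [0.5, 0.866, 0.0, 0.0]
ft_force: [-0.0, -0.9, 4.7]
finger_gap: 86.0
```

```bash
python3 look.py 6
```

```text
t 9.53 tcp [579.9  24.8 211. ] stand-frame [-88.9 -51.6 -13. ] F [ 0.1  0.8 -0.4] yaw_y 30.0 tilt [-0.  0.] j [-0.1   0.33  0.02  1.26  0.    0.95]
tool shift [ -13.5  -61.1 -123. ]
```

View pics/side6z.png

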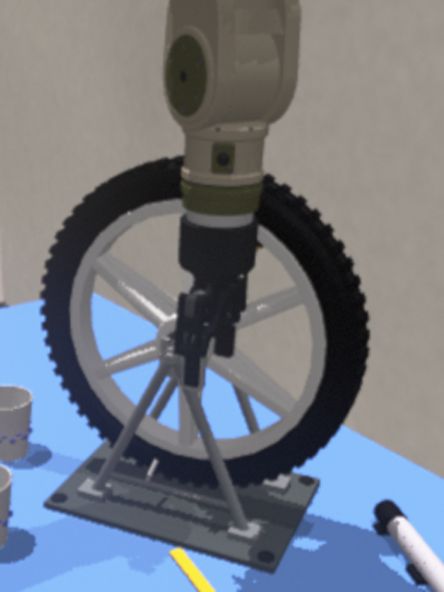

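>>> {"api": "servo_tool", "payload": {
  "commands": "0 -1 0 4 0; 0 -1 0 4 0; 0 -1 0 4 0; 0 -1 0 4 0; 0 -1 0 4 0; 0 -1 0 4 0; 0 -1 0 4 0; 0 -1 0 4 0"
}}

```text
clock: 10.52
tool_pos: [584.1, 18.0, 179.0]
tool_rot: [0.5, 0.866, 0.0, -0.0]
ft_force: [0.2, -0.8, 2.0]
finger_gap: 85.1
```

```bash
python3 look.py 7
```

```text
t 10.62 tcp [583.9  17.8 178.4] stand-frame [-89.  -59.6 -45.6] F [ 0.8 -3.5  0.2] yaw_y 30.0 tilt [-0.001  0.   ] j [-0.11  0.35 -0.03  1.19  0.    0.94]
tool shift [  -5.4  -61.1 -155.5]
```

View pics/side7z.png

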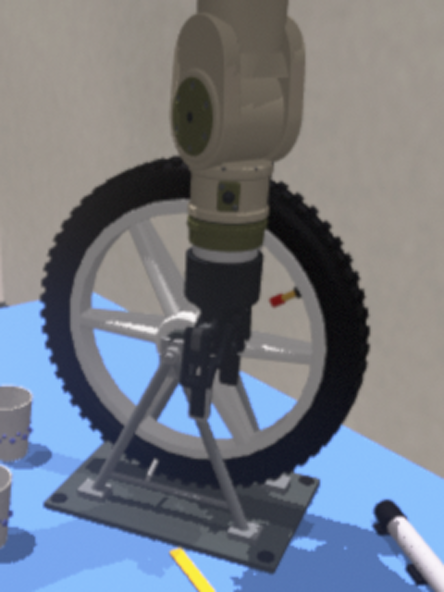

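The wheel turned clockwise by about 30°. The valve cap is now at about (400,160) in the full side image. I'm continuing the stroke.

>>> {"api": "servo_tool", "payload": {
  "commands": "0 -1.5 0 4 0; 0 -1.5 0 4 0; 0 -1.5 0 4 0; 0 -1.5 0 4 0; 0 -1.5 0 4 0; 0 -1.5 0 4 0; 0 -1.5 0 4 0; 0 -1.5 0 4 0; 0 -1.5 0 4 0"
}}

```text
clock: 11.75
tool_pos: [590.5, 4.0, 143.8]
tool_rot: [0.501, 0.865, -0.001, 0.001]
ft_force: [-2.9, -8.8, 3.9]
finger_gap: 85.3
```

```bash
python3 look.py 8
```

```text
t 11.85 tcp [590.3   3.8 142.8] stand-frame [-90.5 -74.9 -81.2] F [ -2.4 -11.3   0.4] yaw_y 29.8 tilt [-0.001 -0.003] j [-0.13  0.38 -0.07  1.11 -0.    0.92]
tool shift [   9.2  -60.1 -191. ]
```

View pics/side8z.png

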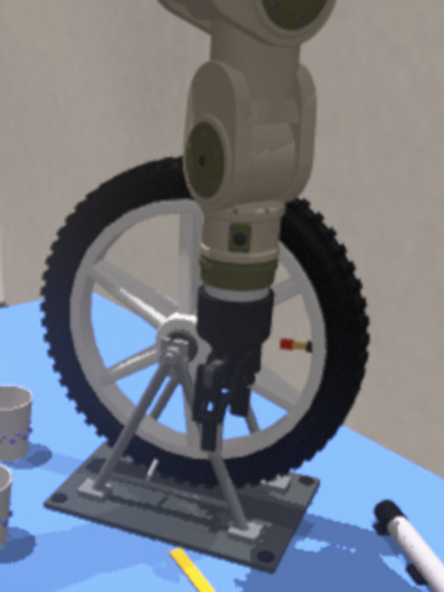

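>>> {"api": "servo_tool", "payload": {
  "commands": "0 0 -8 0 0; 0 0 -15 0 0; 0 0 -15 0 0; 0 2 -10 -15 0; 0 3 0 -22 0; 0 4 0 -22 0; 0 5 0 -20 0; 0 5 0 -12 0; 0 5 0 0 0; 0 0 0 0 0"
}}

```text
clock: 13.1
tool_pos: [536.6, 3.3, 233.8]
tool_rot: [0.5, 0.866, -0.0, -0.0]
ft_force: [0.6, 0.0, -0.3]
finger_gap: 85.3
```

```bash
python3 look.py 9
```

```text
t 13.20 tcp [536.8   3.  233.4] stand-frame [-137.2  -48.7    9.4] F [0.6 0.2 0.6] yaw_y 30.0 tilt [-0.001  0.   ] j [-0.14  0.24 -0.05  1.28  0.    0.9 ]
tool shift [ -16.2  -12.9 -100.6]
```

View pics/side9z.png

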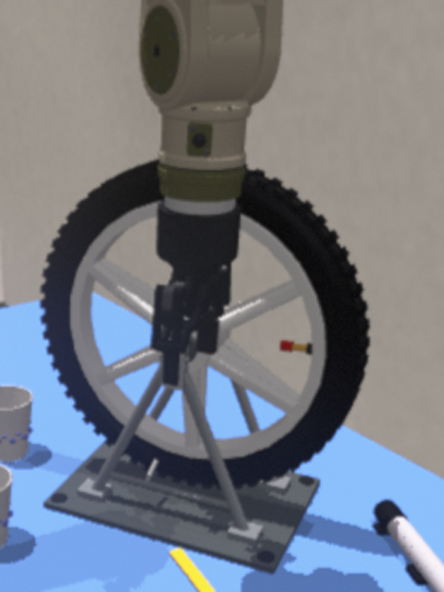

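```bash
cat > q.py <<'E'
import sys
from h import *
im=cv2.imread(sys.argv[1]);h=cv2.cvtColor(im,cv2.COLOR_BGR2HSV)
m=((h[...,0]<8)|(h[...,0]>172))&(h[...,1]>150)&(h[...,2]>60)
m[:, :280]=0;m[:,460:]=0;m[320:]=0;m[:80]=0
n,l,s,c=cv2.connectedComponentsWithStats(m.astype(np.uint8));
for i in range(1,n):
    if s[i,4]<8: continue
    P=onplane("side",c[i],C,SX)-C;print("red",c[i],s[i,4],"r %.0f"%np.linalg.norm(P),"q deg %.1f"%(np.degrees(np.arctan2(P@SY,-P[2]))%360))
E
python3 q.py pics/side0.png;python3 q.py pics/side9.png;python3 -c "
import cv2;a=cv2.imread('pics/side0.png');b=cv2.imread('pics/side9.png')
d=cv2.absdiff(a,b)[225:330,265:430].max(2);print((d>40).sum())"
```

```text
red [382.13043478 140.60869565] 23 r 110 q deg 209.4
red [404.60869565 186.43478261] 23 r 110 q deg 265.7
1254
```

>>> {"api": "servo_tool", "payload": {
  "commands": "0 -1 15 2 0; 0 -1 12 0 0; 0 0 8 0 0; 0 0 7 0 0; 0 0 6 0 0; 0 0 0 0 0"
}}

```text
clock: 13.95
tool_pos: [580.1, 25.4, 232.2]
tool_rot: [0.5, 0.866, 0.0, -0.0]
ft_force: [0.1, 0.2, -0.1]
finger_gap: 85.3
```

>>> {"api": "servo_tool", "payload": {
  "commands": "0 0 0 4 0; 0 0 0 4 0; 0 0 0 4 0; 0 0 0 4 0; 0 0 0 4 0; 0 -1 0 4 0; 0 -1 0 4 0; 0 -1 0 4 0; 0 -1 0 4 0; 0 -1 0 4 0"
}}

```text
clock: 15.2
tool_pos: [582.5, 20.6, 192.1]
tool_rot: [0.5, 0.866, -0.0, 0.0]
ft_force: [-1.0, -2.9, 2.9]
finger_gap: 85.1
```

>>> {"api": "servo_tool", "payload": {
  "commands": "0 -1 0 4 0; 0 -1 0 4 0; 0 -1 0 4 0; 0 -1.5 0 4 0; 0 -1.5 0 4 0; 0 -1.5 0 4 0; 0 -1.5 0 4 0; 0 -1.5 0 4 0"
}}

```text
clock: 16.2
tool_pos: [586.7, 9.7, 161.7]
tool_rot: [0.501, 0.866, -0.001, 0.001]
ft_force: [-10.0, -11.7, 8.0]
finger_gap: 85.2
```

```bash
python3 look.py 10; python3 q.py pics/side10.png
```

```text
t 16.30 tcp [585.    9.6 159.7] stand-frame [-92.1 -67.2 -64.3] F [-10.9  -9.9   2.4] yaw_y 29.9 tilt [-0.005 -0.003] j [-0.12  0.37 -0.06  1.15 -0.    0.93]
tool shift [   2.   -58.9 -174. ]
red [387.47058824 219.35294118] 17 r 110 q deg 312.5
```

View pics/side10z.png

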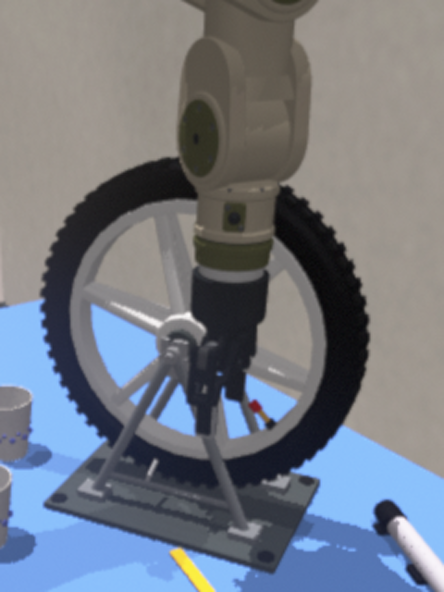

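The stroke is working, with the valve at q = 312.5°. There is some outward wedge force of 14 N, so I'll ease up, go a little deeper, and continue gently.

>>> {"api": "servo_tool", "payload": {
  "commands": "0 0 0 -12 0; 0 0 0 0 0; 0 0 5 0 0; 0 0 0 5 0; 0 0 0 4 0; 0 -1 0 4 0; 0 -1 0 4 0"
}}

```text
clock: 17.18
tool_pos: [589.4, 7.6, 156.8]
tool_rot: [0.502, 0.865, -0.004, -0.0]
ft_force: [-15.9, -24.7, 14.0]
finger_gap: 85.9
```

```bash
python3 look.py 11; python3 q.py pics/side11.png
```

```text
t 17.27 tcp [589.5   7.2 156.1] stand-frame [-89.5 -71.6 -67.9] F [-15.7 -24.2  13.9] yaw_y 29.6 tilt [-0.006 -0.008] j [-0.12  0.38 -0.05  1.15 -0.01  0.93]
tool shift [   5.4  -62.1 -177.4]
red [385.0952381  220.61904762] 21 r 109 q deg 316.0
```

>>> {"api": "servo_tool", "payload": {
  "commands": "0 0 0 -6 0; 0 0 -4 -4 0; 0 0 0 0 0"
}}

```text
clock: 17.65
tool_pos: [588.7, 9.3, 164.9]
tool_rot: [0.501, 0.866, -0.001, -0.0]
ft_force: [-2.4, -8.4, 1.5]
finger_gap: 85.5
```

```bash
python3 look.py 12; python3 q.py pics/side12.png
python3 - <<'E'
import cv2
a=cv2.imread('pics/side11.png')[90:260,320:420]
cv2.imwrite('pics/z11.png',cv2.convertScaleAbs(cv2.resize(a,None,fx=3.5,fy=3.5,interpolation=cv2.INTER_CUBIC),alpha=1.6))
E
```

```text
t 17.75 tcp [588.7   9.2 164.8] stand-frame [-89.1 -69.5 -59.2] F [ -2.1 -10.    1.6] yaw_y 29.9 tilt [-0.002 -0.002] j [-0.12  0.37 -0.04  1.16 -0.    0.93]
tool shift [   4.1  -61.3 -169. ]
red [389.         218.11764706] 17 r 110 q deg 310.0
```

View pics/z11.png

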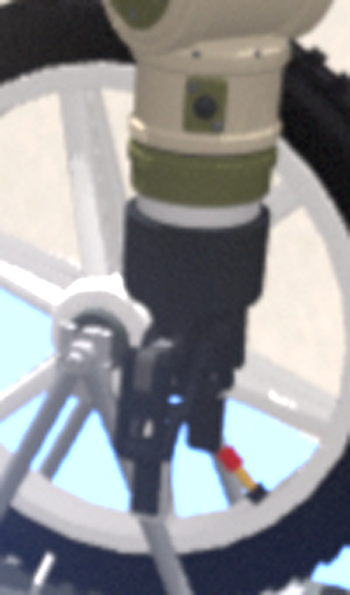

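View pics/top12.png

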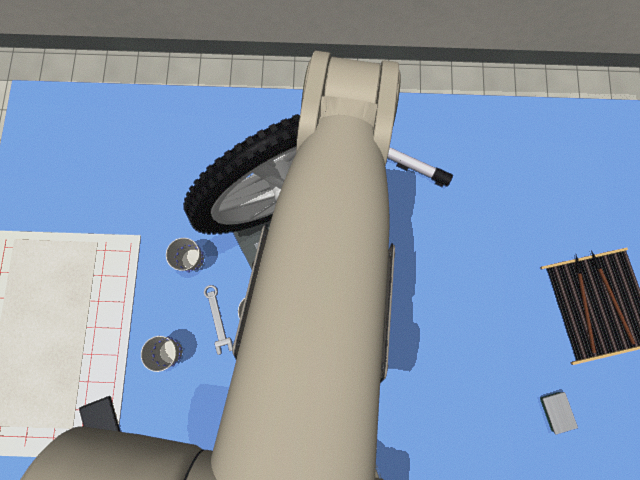

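Lifting turned the wheel back from q = 316° to 310°, so the link's top was pressing the next spoke. I'll move outward by 16 mm, where the sector is taller, and then push down.

>>> {"api": "servo_tool", "payload": {
  "commands": "0 -5 0 0 0; 0 -6 0 0 0; 0 -5 0 0 0; 0 0 0 4 0; 0 0 0 4 0; 0 0 0 4 0; 0 0 0 4 0"
}}

```text
clock: 18.62
tool_pos: [597.2, -3.1, 149.0]
tool_rot: [0.5, 0.866, 0.0, -0.0]
ft_force: [-0.9, -0.1, 1.6]
finger_gap: 85.7
```

```bash
python3 look.py 13; python3 q.py pics/side13.png
```

```text
t 18.73 tcp [596.8  -3.1 148.5] stand-frame [-88.3 -84.2 -75.5] F [ 0.3 -0.2 -0.3] yaw_y 30.0 tilt [-0.001  0.   ] j [-0.14  0.39 -0.05  1.13 -0.    0.91]
tool shift [  19.3  -61.9 -185.5]
```

>>> {"api": "servo_tool", "payload": {
  "commands": "0 0 0 4 0; 0 0 0 4 0; 0 0 0 4 0; 0 0 0 4 0; 0 0 0 4 0"
}}

```text
clock: 19.35
tool_pos: [597.6, -3.4, 129.1]
tool_rot: [0.5, 0.866, 0.0, 0.0]
ft_force: [-0.0, -1.1, 2.3]
finger_gap: 85.7
```

```bash
python3 look.py 14; python3 q.py pics/side14.png
```

```text
t 19.45 tcp [597.   -3.3 128.4] stand-frame [-88.2 -84.4 -95.6] F [ 0.1  0.2 -0.1] yaw_y 30.0 tilt [-0.001  0.   ] j [-0.14  0.4  -0.08  1.09  0.    0.91]
tool shift [  19.5  -62.  -205.5]
```

View pics/side14z.png

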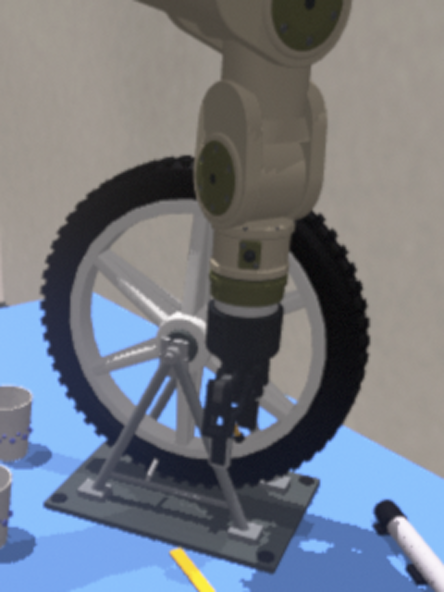

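>>> {"api": "servo_tool", "payload": {
  "commands": "0 0 -8 0 0; 0 0 -15 0 0; 0 0 -15 0 0; 0 3 -10 -15 0; 0 6 0 -22 0; 0 6 0 -22 0; 0 6 0 -22 0; 0 6 0 -22 0; 0 7 0 -2 0; 0 0 0 0 0"
}}

```text
clock: 20.7
tool_pos: [538.4, 2.5, 234.5]
tool_rot: [0.5, 0.866, 0.0, 0.0]
ft_force: [0.9, -0.8, -0.4]
finger_gap: 85.1
```

```bash
python3 look.py 15; python3 q.py pics/side15.png
```

```text
t 20.80 tcp [538.3   2.2 233.5] stand-frame [-136.3  -50.3    9.5] F [-0.   0.4 -0.4] yaw_y 30.0 tilt [-0.001  0.   ] j [-0.15  0.24 -0.04  1.29  0.    0.9 ]
tool shift [ -14.7  -13.8 -100.5]
red [373.64285714 225.85714286] 14 r 110 q deg 332.3
```

View pics/side15z.png

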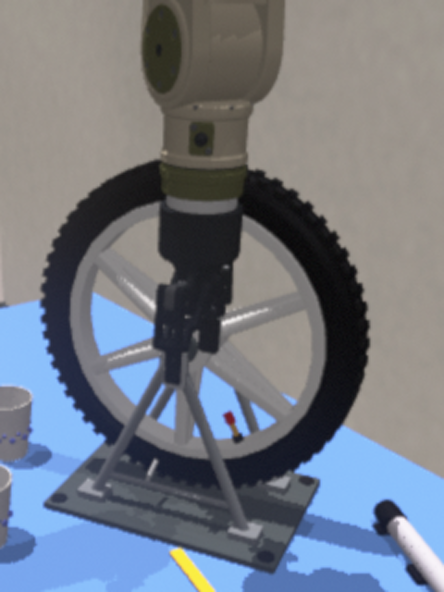

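>>> {"api": "servo_tool", "payload": {
  "commands": "0 0 0 14 0; 0 0 14 0 0; 0 0 12 0 0; 0 0 8 0 0; 0 0 7 0 0; 0 0 6 0 0; 0 0 0 0 0"
}}

```text
clock: 21.68
tool_pos: [579.9, 25.8, 220.3]
tool_rot: [0.5, 0.866, 0.0, 0.0]
ft_force: [0.5, 0.7, -0.8]
finger_gap: 85.2
```

>>> {"api": "servo_tool", "payload": {
  "commands": "0 -3 0 3 0; 0 -3 0 3 0; 0 -3 0 3 0; 0 -3 0 3 0; 0 -3 0 3 0; 0 -3 0 3 0; 0 -3 0 3 0; 0 -3 0 3 0; 0 -3 0 3 0; 0 -3 0 3 0"
}}

```text
clock: 22.92
tool_pos: [594.7, -0.5, 190.1]
tool_rot: [0.5, 0.866, 0.0, 0.0]
ft_force: [-0.8, 0.6, 1.3]
finger_gap: 85.4
```

```bash
python3 look.py 16; python3 q.py pics/side16.png
```

```text
t 23.02 tcp [594.8  -0.8 189.8] stand-frame [-88.9 -81.2 -34.2] F [ 0.2  1.2 -0.3] yaw_y 30.0 tilt [-0. -0.] j [-0.14  0.37  0.02  1.22 -0.    0.91]
tool shift [  16.   -61.2 -144.2]
```

View pics/side16z.png

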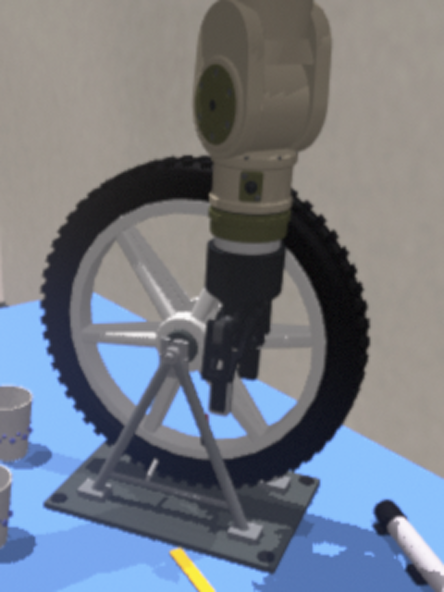

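Run:
```python
from h import *
im=cv2.imread("pics/side16.png")
o=cv2.resize(im[140:265,285:435],None,fx=5,fy=5,interpolation=cv2.INTER_CUBIC)
Z=np.array([0,0,1.])
def d(P,c):
    p=(proj("side",P)-[285,140]+.5)*5;cv2.circle(o,tuple(int(v) for v in p),3,c,-1)
for q,c in((350,(0,255,255)),(360,(0,255,0))):
    u=np.radians(q);d(C+110*(np.sin(u)*SY-np.cos(u)*Z),c);d(C+140*(np.sin(u)*SY-np.cos(u)*Z),c)
    for k in range(6):
        u=np.radians(q+30+60*k);d(C+140*(np.sin(u)*SY-np.cos(u)*Z)-15*SX,c)
cv2.imwrite("pics/ov16.png",o)
```

```text
(no output)
```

View pics/ov16.png

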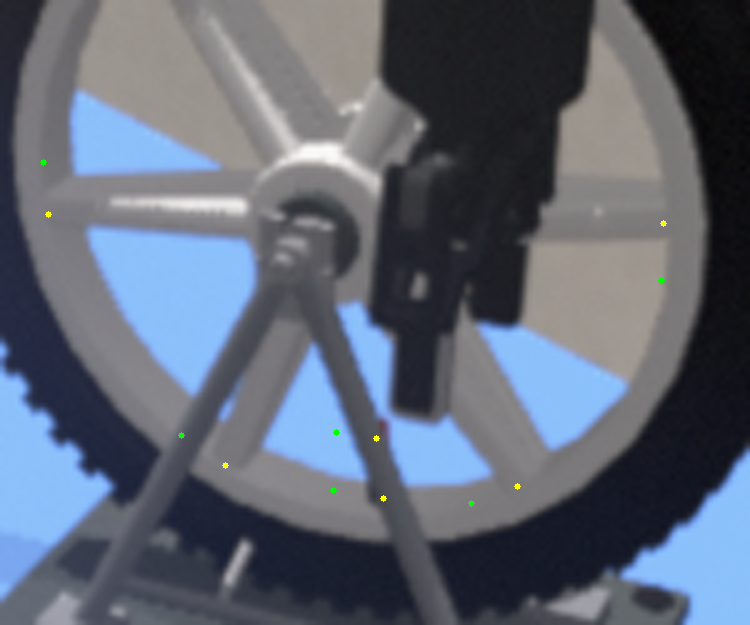

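The green q = 360° markers versus the yellow q = 350° markers put the wheel at about 349°, so about 11° remain, or about 18 mm down.

>>> {"api": "servo_tool", "payload": {
  "commands": "0 0 0 3 0; 0 0 0 3 0; 0 0 0 3 0; 0 0 0 3 0; 0 0 0 2.5 0; 0 0 0 2 0; 0 0 0 1 0; 0 0 0 0 0"
}}

```text
clock: 24.02
tool_pos: [594.3, -0.2, 172.6]
tool_rot: [0.5, 0.866, -0.0, -0.0]
ft_force: [-0.8, -0.8, 0.6]
finger_gap: 85.3
```

```bash
python3 look.py 17; python3 q.py pics/side17.png
```

```text
t 24.12 tcp [ 5.943e+02 -1.000e-01  1.726e+02] stand-frame [-89.  -80.3 -51.4] F [-0.6 -1.8  1.1] yaw_y 30.0 tilt [-0.001  0.   ] j [-0.14  0.37 -0.01  1.19  0.    0.91]
tool shift [  15.4  -61.1 -161.4]
red [349.75 224.75] 12 r 108 q deg 2.7
```

View pics/side17z.png

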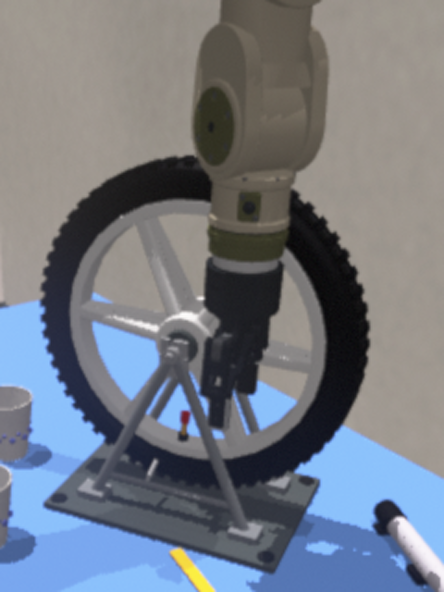

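q reads about 2.7°, so the valve is at the bottom. I'll withdraw straight out, then make a light vertical touch of the pad tip on the hub top. The hub belongs to the same white casting, the touch has no lever arm, and it makes the finger contact unambiguous.

>>> {"api": "servo_tool", "payload": {
  "commands": "0 0 0 -2 0; 0 0 -8 0 0; 0 0 -15 0 0; 0 0 -15 0 0; 0 0 -10 -15 0; 0 0 0 -25 0; 0 0 0 -25 0; 0 0 0 -25 0; 0 0 0 -8 0; 0 0 0 0 0"
}}

```text
clock: 25.38
tool_pos: [553.1, -24.6, 273.5]
tool_rot: [0.5, 0.866, 0.0, 0.001]
ft_force: [0.8, 0.6, 0.4]
finger_gap: 85.5
```

>>> {"api": "servo_tool", "payload": {
  "commands": "0 20 0 0 0; 0 20 0 0 0; 0 20 0 0 0; 0 20 0 0 0; 0 0 0 0 0"
}}

```text
clock: 26.0
tool_pos: [512.0, 46.7, 273.1]
tool_rot: [0.499, 0.867, 0.0, 0.0]
ft_force: [0.1, -0.1, -0.0]
finger_gap: 85.0
```

```bash
python3 look.py 18; python3 q.py pics/side18.png; python3 -c "
from h import *
to(-89,0,30)"
```

```text
t 26.10 tcp [513.   45.4 273. ] stand-frame [-136.5   -0.2   49. ] F [ 0.4  0.7 -0.4] yaw_y 30.1 tilt [ 0.001 -0.   ] j [-0.07  0.19 -0.02  1.36 -0.    0.98]
tool shift [-64.9 -13.5 -61. ]
red [349.75 224.75] 12 r 108 q deg 2.7
t 26.10 tcp [513.   45.4 273. ] stand-frame [-136.5   -0.2   49. ] F [ 0.4  0.7 -0.4] yaw_y 30.1 tilt [ 0.001 -0.   ] j [-0.07  0.19 -0.02  1.36 -0.    0.98]
tool shift [ 0.2 47.5 19. ]
```

View pics/side18z.png

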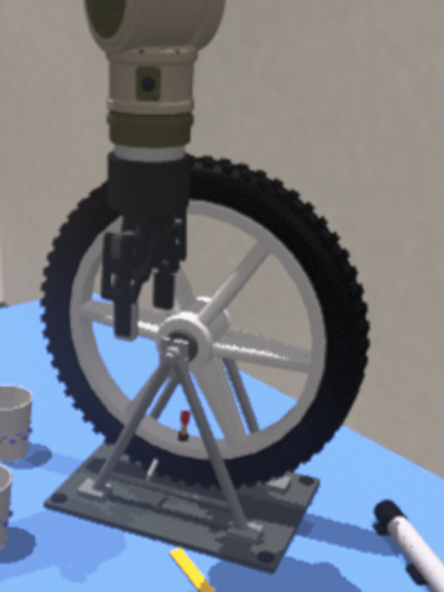

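>>> {"api": "servo_tool", "payload": {
  "commands": "0 0 0 11 0; 0 0 0 11 0; 0 0 15 0 0; 0 0 12 0 0; 0 0 8 0 0; 0 0 7 0 0; 0 0 5 0 0; 0 0 0 0 0"
}}

```text
clock: 27.1
tool_pos: [553.9, 68.6, 250.8]
tool_rot: [0.5, 0.866, 0.0, -0.0]
ft_force: [-0.9, -0.5, -0.6]
finger_gap: 85.7
```

```bash
python3 look.py 19; python3 -c "
from h import *
to(-89,0,21)"
```

```text
t 27.20 tcp [553.5  68.4 250.8] stand-frame [-89.9  -0.6  26.8] F [-0.2  1.3 -1.1] yaw_y 30.0 tilt [-0.  0.] j [-0.02  0.27  0.04  1.34  0.    1.03]
tool shift [-64.5 -60.  -83.2]
t 27.20 tcp [553.5  68.4 250.8] stand-frame [-89.9  -0.6  26.8] F [-0.2  1.3 -1.1] yaw_y 30.0 tilt [-0.  0.] j [-0.02  0.27  0.04  1.34  0.    1.03]
tool shift [0.6 0.9 5.8]
```

View pics/side19z.png

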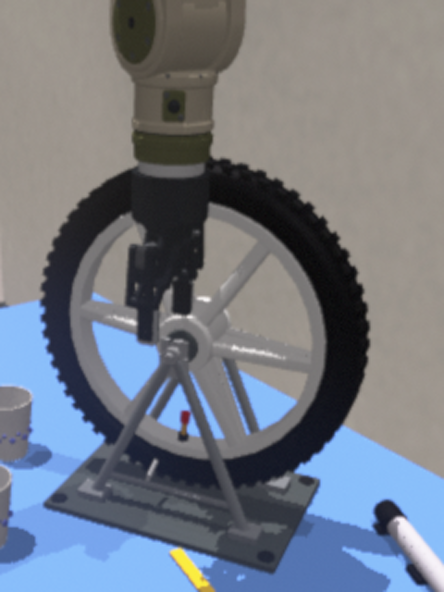

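>>> {"api": "servo_tool", "payload": {
  "commands": "0 0 0 2 0; 0 0 0 1 0; 0 0 0 1 0; 0 0 0 1 0; 0 0 0 0 0"
}}

```text
clock: 27.82
tool_pos: [553.6, 68.4, 245.7]
tool_rot: [0.5, 0.866, 0.0, -0.0]
ft_force: [0.6, 0.5, 0.4]
finger_gap: 85.4
```

>>> {"api": "servo_tool", "payload": {
  "commands": "0 0 0 1 0; 0 0 0 1 0; 0 0 0 0 0"
}}

```text
clock: 28.2
tool_pos: [553.7, 68.5, 243.7]
tool_rot: [0.5, 0.866, 0.0, -0.0]
ft_force: [-0.5, -0.3, 0.2]
finger_gap: 85.5
```

>>> {"api": "servo_tool", "payload": {
  "commands": "0 0 0 1 0; 0 0 0 1 0; 0 0 0 0 0"
}}

```text
clock: 28.58
tool_pos: [553.6, 68.5, 241.7]
tool_rot: [0.5, 0.866, 0.0, -0.0]
ft_force: [-0.8, -0.4, 0.2]
finger_gap: 85.4
```

>>> {"api": "servo_tool", "payload": {
  "commands": "0 0 0 1 0; 0 0 0 1 0; 0 0 0 0 0"
}}

```text
clock: 28.95
tool_pos: [553.6, 68.4, 239.7]
tool_rot: [0.5, 0.866, -0.0, -0.0]
ft_force: [-0.0, 0.9, 0.0]
finger_gap: 85.6
```

```bash
python3 look.py 20; python3 q.py pics/side20.png
python3 - <<'E'
import cv2
a=cv2.imread('pics/side20.png')[120:230,300:400]
cv2.imwrite('pics/z20.png',cv2.convertScaleAbs(cv2.resize(a,None,fx=5,fy=5,interpolation=cv2.INTER_CUBIC),alpha=1.4))
E
```

```text
t 29.05 tcp [553.7  68.4 239.8] stand-frame [-89.7  -0.7  15.8] F [-0.3  0.7 -0.6] yaw_y 30.0 tilt [0. 0.] j [-0.02  0.28  0.02  1.31  0.    1.03]
tool shift [-64.4 -60.2 -94.2]
red [349.75 224.75] 12 r 108 q deg 2.7
```

View pics/z20.png

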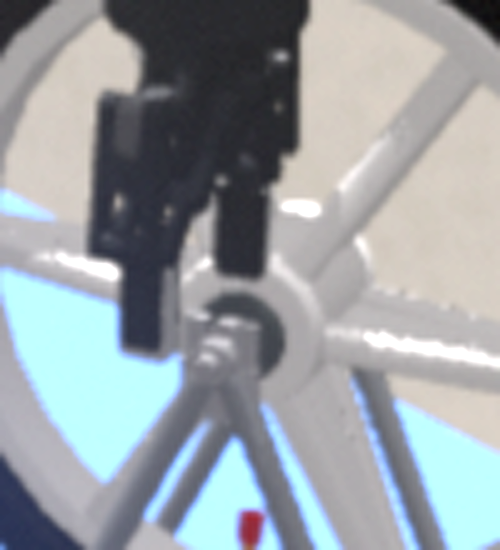

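The pad passed just in front of the hub's end face without touching. I'll press the pad's back lightly against that face along the axle instead.

>>> {"api": "servo_tool", "payload": {
  "commands": "0 0 1 0 0; 0 0 1 0 0; 0 0 0 0 0"
}}

```text
clock: 29.42
tool_pos: [555.5, 69.5, 239.8]
tool_rot: [0.5, 0.866, 0.0, 0.0]
ft_force: [0.3, -0.3, 0.1]
finger_gap: 85.4
```

>>> {"api": "servo_tool", "payload": {
  "commands": "0 0 1 0 0; 0 0 1 0 0; 0 0 0 0 0"
}}

```text
clock: 29.8
tool_pos: [556.4, 70.1, 239.9]
tool_rot: [0.5, 0.866, -0.001, -0.0]
ft_force: [-4.1, -2.7, 3.1]
finger_gap: 85.3
```

The pad made contact at about 5 N, axially against the hub. Moving clear now.

>>> {"api": "servo_tool", "payload": {
  "commands": "0 0 -5 0 0; 0 0 -12 0 0; 0 0 -20 0 0; 0 0 -25 0 0; 0 0 -25 -20 0; 0 0 -20 -25 0; 0 0 -20 -25 0; 0 0 0 0 0; 0 0 0 0 0"
}}

```text
clock: 30.92
tool_pos: [447.2, 6.9, 309.3]
tool_rot: [0.5, 0.866, 0.0, 0.0]
ft_force: [0.4, -0.2, 0.5]
finger_gap: 85.4
```

```bash
python3 look.py 21; python3 q.py pics/side21.png
python3 - <<'E'
from h import *
a=cv2.imread('pics/side0.png');b=cv2.imread('pics/side21.png')
# shifts of static things, side view, via phase/template
for n,(x0,y0,x1,y1) in dict(plateL=(268,255,300,285),plateR=(375,275,425,312),cupA=(235,203,272,252),cupB=(218,245,262,302),lever=(336,290,378,336),pump=(445,265,525,352),spanner=(180,262,224,294)).items():
    r=cv2.matchTemplate(b[y0-8:y1+8,x0-8:x1+8],a[y0:y1,x0:x1],cv2.TM_CCOEFF_NORMED);_,v,_,l=cv2.minMaxLoc(r);print(n,round(v,3),l[0]-8,l[1]-8)
o=b[200:270,320:400];cv2.imwrite("pics/v21.png",cv2.resize(o,None,fx=7,fy=7,interpolation=cv2.INTER_CUBIC))
E
```

```text
t 31.02 tcp [447.1   7.1 308.7] stand-frame [-2.127e+02 -2.000e-01  8.470e+01] F [ 0.1 -0.5  0. ] yaw_y 30.0 tilt [-0.001  0.   ] j [-0.16  0.05 -0.09  1.43  0.    0.88]
tool shift [-64.7  62.8 -25.4]
red [349.75 224.75] 12 r 108 q deg 2.7
plateL 0.999 0 0
plateR 0.999 0 0
cupA 0.999 0 0
cupB 0.989 0 0
lever 0.903 0 0
pump 0.998 0 0
spanner 0.778 0 0
```

View pics/side21.png

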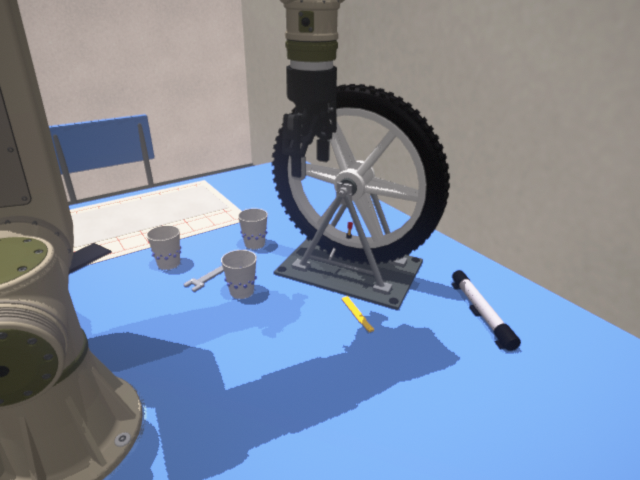

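View pics/v21.png

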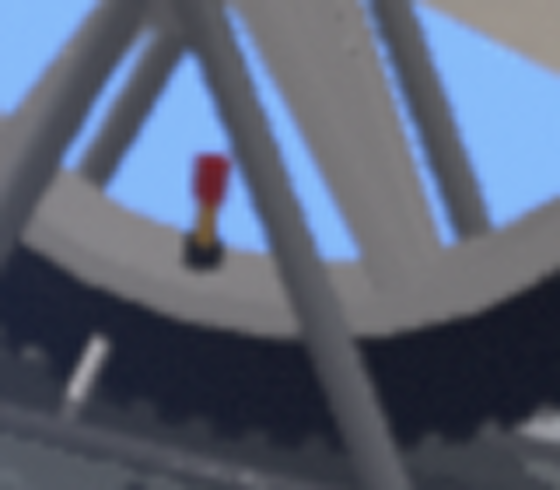

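Run:
```python
from h import *
a,b=[onplane("side",p,C,SX)-C for p in((348.7,234.8),(349.8,224.7))]
d=b-a;print(np.degrees(np.arctan2(-d@SY,d[2])))
for q in(-3,0,3,6):
    u=np.radians(q);print(q,[np.round(proj("side",C+r*(np.sin(u)*SY-np.cos(u)*np.array([0,0,1]))),1) for r in(141,110)])
```

```text
2.970596229813944
-3 [array([354.1, 238.6]), array([354.2, 226.5])]
0 [array([351.1, 237.9]), array([351.8, 226. ])]
3 [array([348.2, 237.2]), array([349.4, 225.4])]
6 [array([345.2, 236.2]), array([347.1, 224.7])]
```

Two readings agree: the valve is about 3° past the bottom, against a limit of 8.6°. The static items haven't shifted in the images, and the arm is clear and at rest. Handing in.

```bash
python3 -c "
from cell import bot
print(bot.job_done())"
```

```text
the job is handed in; nothing more can be done
None
```

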